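# Dispense one kiln cookie and push it to the blue circle

## Robot

A 6-joint arm with a two-finger parallel gripper is mounted at the origin on the work surface. World frame = base frame: x ahead of the robot, y to its left, z up, the work surface at z = 0. Lengths are in m, angles in rad, forces in N, time in s.
With the tool pointing down it reaches from about 0.25 to 0.725 m from the base axis. Payload 4 kg.
Tool frame: the origin (TCP) lies at the very end of the fingers, on their centre line; the grasp point (between the pads) lies 19 mm behind it; z points along the fingers, y is the direction in which the jaws open and shut (so a half turn about z gives the same grasp; the last joint's range is limited). The gripper opens to 85 mm and grips with 20 to 120 N. Pads are 22 mm wide; open, the fingers measure 114 mm over their backs; the gripper's body (76 mm by 85 mm) begins 54 mm behind the grasp point. The pads swing forward as they close: fully open they stand 13 mm farther back than shut.
Start: joints at [-1.294, 0.241, 0.005, 1.335, 0, 1.571], TCP at [0.137, -0.481, 0.231] pointing down, gripper open.
Joint ranges: [-2.72, 2.72], [-1.05, 1.87], [-1.09, 1.28], [-1.99, 2.15], [-1.42, 1.44], [-3.14, 3.14]. Speed limits (rad/s): [2.79, 2.79, 3.14, 3.14, 3.14, 3.14].

## Interface

Orientations are given as a unit quaternion [x, y, z, w].
In Python, from workcell import bot gives the robot as it stands.
- The arm moves only by the shell command python3 -m crank 'ROWS'. ROWS is JSON, a list that holds one entry, the list of rows, each a list of 5 numbers: the shift along the tool's x, y, z in mm, then the turn about the tool's z in degrees, then the closure in counts, from 0 (fully open) to 255 (shut). In form: [[[tx, ty, tz, turn, grip], ...]]. A call has 1 to 12 rows; each row shifts and turns the pose as measured when the row begins, along the tool's axes as they then stand; what a row does not reach is not made up. A row lasts 1/8 s, in which the tool goes at most 62.5 mm and 10.7 degrees, less where a joint would pass 70% of its speed; a pose out of reach is approached as far as the arm can. A call is refused whole if a number of a shift passes 62.5 or a number of a turn 10.7, either way. A call with a gripper value outside its range is refused whole. The fingers move at their own pace and stop on an object; the grip force is fixed at half the most. Time passes only in rows, so rows that do not move let the fingers close. It gives the time, the measured TCP pose, the force and the opening at its end, in the units of the state.
- bot.get_obs(): the state, without advancing time (a new reading comes with each control period).
- bot.camera(name): name is "scene" or "top" or "wrist"; returns a dict with "img" (400x640x3 uint8, blue, green, red), "depth" (400x640 float32, m along the optical axis (not along the pixel's ray), 0 where there is no reading), "fx", "fy", "cx", "cy" (pixels), "R" (3x3) and "t" (3): a world point X has camera coordinates R X + t; the wrist camera has in their place "T_tool_cam" (4x4, takes a point from camera to tool coordinates, whose origin is the TCP and whose axes are the flange's). Camera axes: x right, y down, z forward; pixel columns grow to the right and rows downward; lengths in m; the calibration is good to about 2 mm. A picture is of the moment at which its call begins: read the wrist's pose just before it.
- bot.job_done(): hands the job in, once; it reports no verdict.
The state is a dict: "clock": time; "joint_pos": joint angles; "joint_vel": joint speeds; "tau": joint torques, N m; "eef_pos": TCP position; "tool_rot": TCP orientation; "ft_force": force on the tool from outside, world axes, zero at the start; "ft_torque": the same for the moment, N m; "grip_width": finger opening in m.
Only numpy, scipy, OpenCV 4.12 (cv2) and the standard library are available. Lean on these libraries where they do the work, as an engineer would, in place of code of your own. Each camera call takes 0.05 s, during which the arm holds its last target.

## Task

Press the red plunger of the kiln-cookie dispenser all the way down once and let it come back up, so that a single terracotta cookie slides out of the slot onto the bench. Then push that cookie aside across the bench with the fingertips, never lifting or tipping it, until it lies wholly inside the blue circle. The other cookies must stay in the dispenser, and leave everything else on the bench where it is.

Things in the scene. Friction and masses are not known exactly. Their poses are not given: they have to be found in the camera images.
- dispenser: Cookie dispenser, fixed. Origin: on the bench under the middle of its aluminium magazine; x points out through the outlet, z up. Magazine 52 x 52 mm, 48 mm tall, open on top, holds a stack of four cookies. Behind it a white housing, x = -26 to -94 mm, 48 mm tall, 52 mm wide (feet 76 mm wide, 4 mm high), carries the red plunger at x = -60 mm, y = 0.
- outlet (a point): Outlet slot: on the bench at the middle of the magazine's outer front face (26 mm along x from the dispenser's origin); slot 42 mm wide, 14 mm high. A full press slides the lowest cookie out straight ahead until its centre is about 38 mm beyond this point (18 mm gap to the wall). On release the stack drops by one; each further press would eject another.
- plunger (a joint): Plunger travel in m: 0 = up, at rest; 0.040 = fully down on its stop. A spring returns it as soon as it is released. Pressing takes about 2 N at first, growing to about 5 N (pusher friction included), then it meets a hard stop, where the force rises steeply.
- plunger_top (a point): Centre of the top face of the red round plunger cap (36 mm diameter, 12 mm thick), 112 mm above the bench when up and 72 mm when fully down; it moves with the plunger straight down.
- cookie0: The lowest cookie of the stack, the one that comes out first: flat terracotta disc, 40 mm diameter, 10 mm thick, about 25 g. Origin: centre of its underside; z is its own axis. Slides on the bench when pushed and stops when the push stops.
- cookie1: Another such cookie, number 1 above the lowest in the magazine (origin: centre of its underside, at the start 10 mm above the bench). Stays in the dispenser; sinks by 10 mm when the lowest is ejected.
- cookie2: Another such cookie, number 2 above the lowest in the magazine (origin: centre of its underside, at the start 20 mm above the bench). Stays in the dispenser; sinks by 10 mm when the lowest is ejected.
- cookie3: Another such cookie, number 3 above the lowest in the magazine (origin: centre of its underside, at the start 30 mm above the bench). Stays in the dispenser; sinks by 10 mm when the lowest is ejected.
- blue_circle: Blue circle painted flat on the bench, 100 mm diameter, no raised edge; origin: its centre. To the left or the right of the dispenser's outlet.
- yellow_circle: Yellow painted circle of the same size, on the other side; not used here.
- wheel: Banding wheel, fixed: round aluminium top 220 mm diameter with a wooden cross on it, 83 mm tall in all; origin under its centre.
- bowl: White porcelain bowl, 110 mm wide, 60 mm tall, standing on the wheel's cross; origin: centre of its foot. Bystander.
- cup: Blue ceramic cup, 76 mm wide, 70 mm tall; origin: centre of its underside. Bystander.
- jar_green: Green glass jar with white cap, 66 mm wide, 85 mm tall; origin: centre of its underside. Bystander.
- jar_amber: Amber glass jar with white cap, 66 mm wide, 85 mm tall; origin: centre of its underside. Bystander.
- brush: Brush, 180 mm long, lying on the bench; origin under its middle. Bystander.
- post: Off-white round kiln post, 42 mm diameter, 75 mm tall; origin: centre of its underside. Bystander.
There are look-alikes about, which are no part of the job. Leave any yellow look-alike of the dispenser alone. What is shaped like the cookie3 but yellow is not meant.

How it is judged:
By the outcome, as a careful person would: the job done as asked, in the order asked, and still so for the second after the job is handed in, with the robot touching nothing.
It also fails if it takes over 51 s, if anything falls off the work surface, if the arm or the gripper's body presses on something with over 40 N, if the wrist force passes 120 N, or if a joint passes its speed limit or range.

## Working session

There is one attempt and no reset: what is moved stays moved. The work goes in short steps, Python scripts to look and compute and a shell command to move; the robot and the scene stay as the last step left them, time stands still between calls to the robot, and variables do not carry over. Pictures are saved under pics/ and viewed, and the job is handed in when it is done.

```bash
mkdir -p pics; ls
python3 - <<'E'
from workcell import bot
import cv2
o=bot.get_obs();print({k:o[k] for k in('clock','eef_pos','tool_rot','ft_force','grip_width')})
for n in('scene','top'):
    c=bot.camera(n);cv2.imwrite(f'pics/{n}0.png',c['img'])
    print(n,c['fx'],c['fy'],c['cx'],c['cy'],c['R'],c['t'])
    import numpy as np;np.savez(f'{n}0.npz',**c)
E
```

```text
pics
{'clock': 0.0, 'eef_pos': array([ 0.13647715, -0.48036041,  0.23041324]), 'tool_rot': array([ 9.90434702e-01,  1.37978318e-01, -1.41090254e-04, -1.03217562e-03]), 'ft_force': array([ 0.75549427, -0.1290666 ,  0.2387922 ]), 'grip_width': 0.08550105208554774}
scene 361.25848803481693 361.25848803481693 319.5410365392704 198.03929838132427 [[-0.51158989  0.85916055  0.01090581]
 [ 0.74825823  0.45172003 -0.48585866]
 [-0.42235697 -0.24040001 -0.87396935]] [ 0.29404868 -0.37057385  1.36247269]
top 470.0232436912221 470.0232436912221 316.91447151627455 202.82453107484298 [[ 0.00558395 -0.99998304 -0.00165473]
 [-0.98898007 -0.00527768 -0.14795463]
 [ 0.14794338  0.00246267 -0.98899277]] [-0.03205737  0.57648231  1.25704564]
```

View pics/scene0.png

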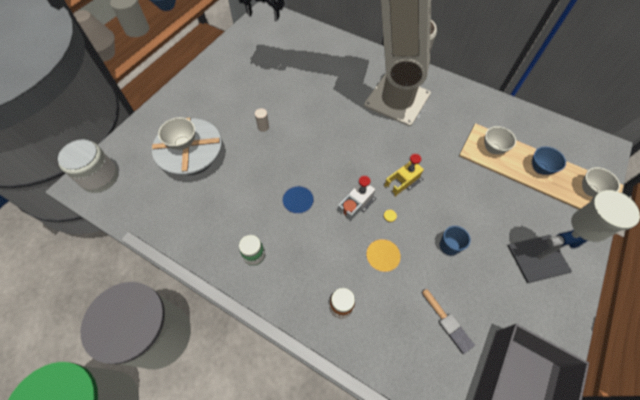

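View pics/top0.png

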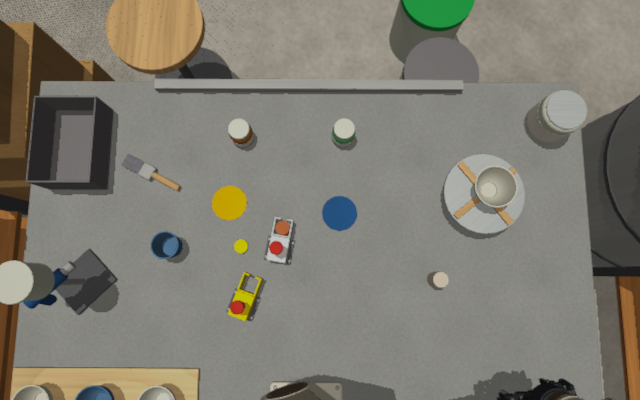

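The top view shows the white dispenser at about (280,240), with its outlet pointing up in the picture (+x). The blue circle is at (340,213) on the right (−y), the yellow circle at (229,203), the yellow look-alike at (244,297) and a yellow cookie at (241,246). I'll enlarge this area.

Run:
```python
import cv2
i=cv2.imread('pics/top0.png')[180:280,220:370]
cv2.imwrite('pics/top0c.png',cv2.resize(i,None,fx=5,fy=5,interpolation=cv2.INTER_CUBIC))
```

```text
(no output)
```

View pics/top0c.png

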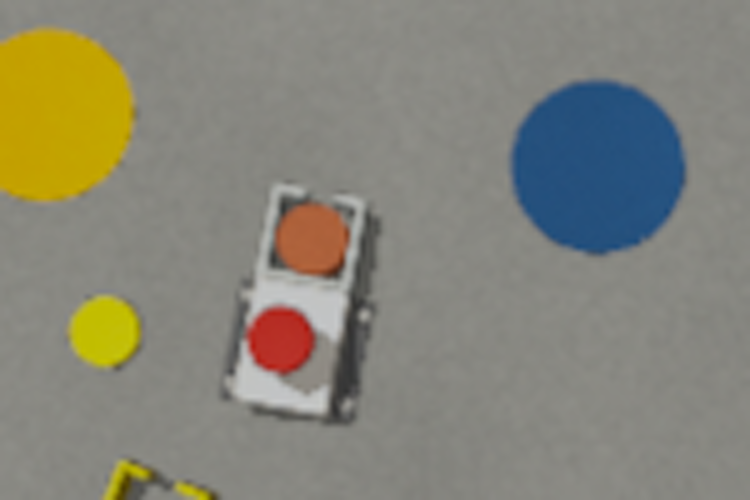

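The enlarged crop shows the red cap at crop (281,340), the top cookie at (312,239) and the blue circle's centre at (599,166). I'll compute world positions from these.

```bash
cat > h.py <<'E'
import numpy as np,cv2
def ray(c,u,v,z):
    R,t=c['R'],c['t'];C=-R.T@t
    d=R.T@np.array([(u-c['cx'])/c['fx'],(v-c['cy'])/c['fy'],1.]);s=(z-C[2])/d[2];return C+s*d
def blobs(img,lo,hi,amin=30):
    h=cv2.cvtColor(img,cv2.COLOR_BGR2HSV);m=cv2.inRange(h,lo,hi)
    n,l,s,ce=cv2.connectedComponentsWithStats(m)
    return [(ce[i].round(1),int(s[i,4])) for i in range(1,n) if s[i,4]>=amin]
E
python3 - <<'E'
from h import *
for n in('top','scene'):
    c=dict(np.load(n+'0.npz'));print(n)
    for nm,lo,hi,z in(('red',(0,190,90),(4,255,255),.112),('red2',(174,150,90),(180,255,255),.112),('terra',(5,100,90),(13,200,255),.04),('blue',(100,130,60),(112,255,255),0),('yel',(20,180,100),(32,255,255),.01)):
        for ce,a in blobs(c['img'],lo,hi): 
            p=ray(c,*ce,z)
            if .2<p[0]<.75 and abs(p[1])<.4:print(nm,ce,a,p.round(4),c['depth'][int(ce[1]),int(ce[0])])
E
```

```text
top
red [275.6 247.5] 116 [0.4492 0.0769 0.112 ] 1.2138329
red [236.8 307. ] 130 [0.2984 0.1724 0.112 ] 1.190017
terra [282.  227.4] 170 [0.5082 0.0668 0.04  ] 1.2971114
blue [339.1 212.9] 889 [ 0.5544 -0.0922  0.    ] 1.3370929
yel [228.9 202.7] 906 [0.5806 0.2209 0.01  ] 1.3421477
yel [240.8 246. ] 142 [0.4583 0.1835 0.01  ] 1.3125762
yel [244.5 299.4] 469 [0.3117 0.169  0.01  ] 1.2563636
scene
red [415.  158.7] 53 [0.3038 0.1738 0.112 ] 1.0989299
red [364.1 180.8] 48 [0.4537 0.0779 0.112 ] 1.0548451
terra [349.2 205.2] 116 [0.5105 0.0659 0.04  ] 1.096312
blue [297.6 199.4] 574 [ 0.5566 -0.0921  0.    ] 1.1489972
```

```bash
python3 -m crank '[[[38,-37.5,0,0,255],[38,-37.5,0,0,255],[38,-37.5,0,0,255],[38,-37.5,0,0,255],[38,-37.5,0,0,255],[38,-37.5,0,0,255],[38,-37.5,0,0,255],[38,-37.5,0,0,255],[38,-37.5,0,0,255],[38,-37.5,0,0,255],[38,-37.5,0,0,255],[0,0,0,0,255]]]'
```

```text
clock: 1.6
eef_pos: [0.4337, 0.0463, 0.2279]
tool_rot: [0.991, 0.136, -0.001, -0.002]
ft_force: [-0.6, -0.6, 0.7]
grip_width: 0.0003
```

```bash
python3 -m crank '[[[25,-25.5,0,0,255],[0,0,0,0,255]]]'
python3 - <<'E'
from workcell import bot
from h import *
from scipy.spatial.transform import Rotation as Ro
o=bot.get_obs();c=bot.camera('wrist');cv2.imwrite('pics/w1.png',c['img'])
print(o['eef_pos'])
T=np.eye(4);T[:3,:3]=Ro.from_quat(o['tool_rot']).as_matrix();T[:3,3]=o['eef_pos'];W=np.linalg.inv(T@c['T_tool_cam'])
c['R'],c['t']=W[:3,:3],W[:3,3];np.savez('w1.npz',**c)
for nm,lo,hi,z in(('red',(0,190,90),(4,255,255),.112),('red2',(174,150,90),(180,255,255),.112),('terra',(5,100,90),(13,200,255),.04)):
  for ce,a in blobs(c['img'],lo,hi,300): print(nm,ce,a,ray(c,*ce,z).round(4))
E
```

```text
clock: 1.85
eef_pos: [0.4501, 0.0775, 0.227]
tool_rot: [0.991, 0.136, -0.002, -0.002]
ft_force: [-0.7, 0.7, -0.9]
grip_width: -0.0002
[0.45008417 0.07753218 0.2270404 ]
red [319.6 198.5] 612 [0.4486 0.077  0.112 ]
red [195.6 301.5] 648 [0.2999 0.174  0.112 ]
terra [342.9 130.2] 1014 [0.5099 0.0677 0.04  ]
```

View pics/w1.png

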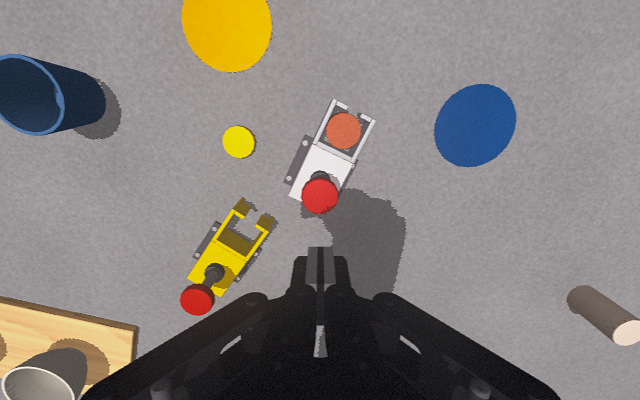

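The wrist view shows the red cap at about (320,196). Its position of roughly (0.450, 0.077) agrees with the top camera, so the TCP is above it and I'll descend.

```bash
python3 -m crank '[[[0.5,0.5,50,0,255],[0,0,45,0,255],[0,0,8,0,255],[0,0,0,0,255]]]'; python3 -m crank '[[[0,0,10,0,255],[0,0,10,0,255],[0,0,10,0,255],[0,0,0,0,255]]]'
```

```text
clock: 2.4
eef_pos: [0.4483, 0.0719, 0.1236]
tool_rot: [0.991, 0.133, -0.002, -0.001]
ft_force: [-0.2, 0.2, 0.4]
grip_width: -0.0002
clock: 2.9
eef_pos: [0.4504, 0.0717, 0.096]
tool_rot: [0.991, 0.132, 0.001, -0.001]
ft_force: [-1.7, 0.5, 1.9]
grip_width: 0.0001
```

```bash
python3 -m crank '[[[0,0,8,0,255],[0,0,8,0,255],[0,0,5,0,255],[0,0,0,0,255]]]'
```

```text
clock: 3.4
eef_pos: [0.451, 0.0718, 0.0751]
tool_rot: [0.991, 0.133, 0.002, -0.0]
ft_force: [-1.6, -0.6, 4.1]
grip_width: -0.0001
```

```bash
python3 -m crank '[[[0,0,3,0,255],[0,0,0,0,255]]]';python3 -m crank '[[[0,0,2,0,255],[0,0,0,0,255]]]'
```

```text
clock: 3.65
eef_pos: [0.4511, 0.0718, 0.0724]
tool_rot: [0.991, 0.133, 0.002, -0.0]
ft_force: [-1.4, -1.4, 3.8]
grip_width: -0.0
clock: 3.9
eef_pos: [0.451, 0.0718, 0.0723]
tool_rot: [0.991, 0.133, 0.002, -0.0]
ft_force: [-2.8, -0.2, 4.7]
grip_width: -0.0001
```

```bash
python3 -m crank '[[[0,0,4,0,255],[0,0,0,0,255]]]';python3 -m crank '[[[0,0,4,0,255]]]'
```

```text
clock: 4.15
eef_pos: [0.4513, 0.0718, 0.0727]
tool_rot: [0.991, 0.133, 0.003, -0.0]
ft_force: [-3.0, -0.3, 4.9]
grip_width: -0.0
clock: 4.28
eef_pos: [0.4517, 0.0719, 0.0715]
tool_rot: [0.991, 0.133, 0.004, -0.0]
ft_force: [-13.1, -3.0, 40.8]
grip_width: 0.0003
```

The force rose to 40 N at z = 71.5 mm, so the plunger is on its hard stop. I'll release it and look.

```bash
python3 -m crank '[[[0,0,-10,0,255],[0,0,-15,0,255],[0,0,-20,0,255],[0,0,-30,0,255],[0,0,-40,0,255],[0,0,0,0,255]]]'
python3 - <<'E'
from workcell import bot
from h import *
from scipy.spatial.transform import Rotation as Ro
o=bot.get_obs();c=bot.camera('wrist');cv2.imwrite('pics/w2.png',c['img'])
T=np.eye(4);T[:3,:3]=Ro.from_quat(o['tool_rot']).as_matrix();T[:3,3]=o['eef_pos'];W=np.linalg.inv(T@c['T_tool_cam'])
c['R'],c['t']=W[:3,:3],W[:3,3];np.savez('w2.npz',**c)
c2=bot.camera('top');cv2.imwrite('pics/top2.png',cv2.resize(c2['img'][170:290,200:370],None,fx=4,fy=4))
for c in(c,c2):
 print(o['eef_pos'])
 for nm,lo,hi,z in(('terra',(5,100,90),(13,200,255),.01),('terra',(5,100,90),(13,200,255),.03),('blue',(100,130,60),(112,255,255),0)):
  for ce,a in blobs(c['img'],lo,hi,60):
    p=ray(c,*ce,z)
    if .2<p[0]<.75 and abs(p[1])<.15: print(nm,z,ce,a,p.round(4))
E
```

```text
clock: 5.03
eef_pos: [0.4524, 0.0723, 0.1902]
tool_rot: [0.991, 0.133, 0.006, -0.001]
ft_force: [0.3, 1.0, -0.0]
grip_width: -0.0001
[0.45242471 0.07233311 0.19023785]
terra 0.01 [364.7  76.9] 1226 [0.5731 0.0563 0.01  ]
terra 0.01 [338.2 135.8] 1163 [0.5086 0.0659 0.01  ]
terra 0.03 [364.7  76.9] 1226 [0.5705 0.0586 0.03  ]
terra 0.03 [338.2 135.8] 1163 [0.5099 0.0676 0.03  ]
blue 0 [483.9 129.6] 6252 [ 0.5578 -0.0915  0.    ]
[0.45242471 0.07233311 0.19023785]
terra 0.01 [287.3 206.4] 154 [0.5709 0.055  0.01  ]
terra 0.01 [285.7 227. ] 66 [0.5123 0.0587 0.01  ]
terra 0.03 [287.3 206.4] 154 [0.568  0.0537 0.03  ]
terra 0.03 [285.7 227. ] 66 [0.5103 0.0573 0.03  ]
blue 0 [339.1 213. ] 888 [ 0.5541 -0.0922  0.    ]
```

View pics/w2.png

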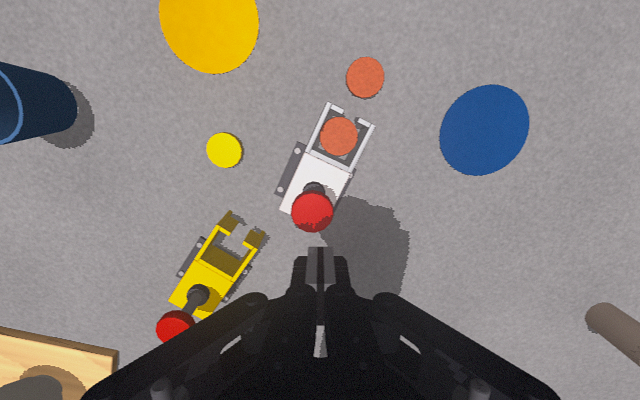

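View pics/top2.png

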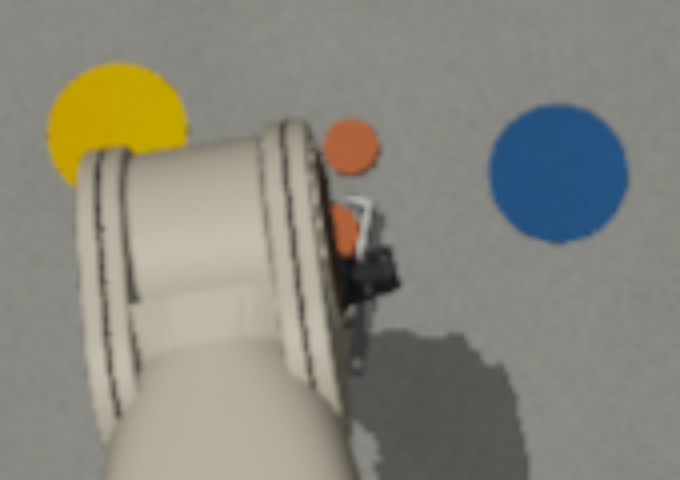

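The first wrist picture shows that exactly one cookie came out, at (365,77). That puts it at about (0.572, 0.0555), with the plunger back up and the remaining stack one lower. Next I'll stage behind the cookie on its +y side and turn so that tool x lies along the push.

```bash
python3 -m crank '[[[44,-1,0,0,183],[44,-1,0,0,183],[44,-1,0,0,183],[0,0,0,0,183]]]'; python3 -m crank '[[[0,0,0,10.6,183],[0,0,0,10.6,183],[0,0,0,10.6,183],[0,0,0,10.6,183],[0,0,0,10.6,183],[0,0,0,10.6,183],[0,0,0,10.6,183],[0,0,0,10.6,183],[0,0,0,10.6,183],[0,0,0,10.6,183],[0,0,0,5,183],[0,0,0,0,183]]]'
```

```text
clock: 5.62
eef_pos: [0.5751, 0.1098, 0.1787]
tool_rot: [0.991, 0.133, -0.004, -0.0]
ft_force: [-1.2, 0.1, -0.6]
grip_width: 0.0243
clock: 7.12
eef_pos: [0.3769, -0.3221, 0.163]
tool_rot: [0.875, -0.434, -0.093, -0.192]
ft_force: [-0.3, 1.3, 0.1]
grip_width: 0.0242
```

That turn moved the arm a long way off and tilted the tool. I'll check the joints and the scene before going on.

Run:
```python
from workcell import bot
from h import *
o=bot.get_obs();print(o['joint_pos'].round(3),o['joint_vel'].round(3),o['eef_pos'],o['tool_rot'])
from scipy.spatial.transform import Rotation as Ro
print(Ro.from_quat(o['tool_rot']).as_matrix().round(3))
c=bot.camera('scene');cv2.imwrite('pics/s3.png',c['img']);np.savez('s3.npz',**c)
```

```text
[-0.874  0.531  0.168  1.544  0.274  3.141] [ 0.007 -0.004 -0.025 -0.006  0.013  0.001] [ 0.37686712 -0.32205684  0.16304549] [ 0.87545791 -0.43351944 -0.09294974 -0.19234004]
[[ 0.607 -0.795  0.004]
 [-0.723 -0.55   0.417]
 [-0.33  -0.256 -0.909]]
```

View pics/s3.png

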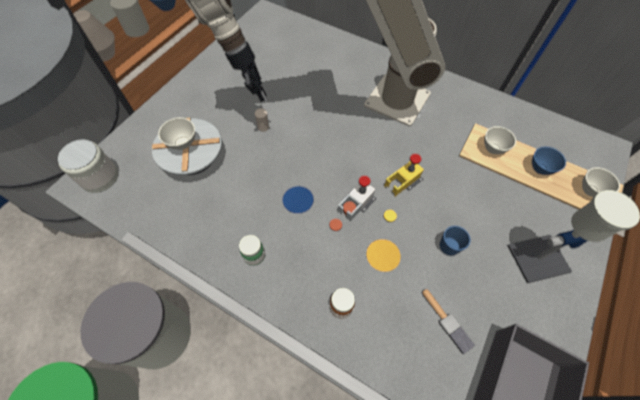

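The turn drove joint 6 to its upper limit (3.141), and that pulled the arm aside and tilted the tool about 25°. The scene picture shows everything still in place: the cookie at (336,225) and the post untouched. The rows can't command tilt, but the lean lies almost in the push plane, with the fingertips pointing towards +y. I'll turn the other way, well inside the joint's range, to about −143°.

```bash
python3 -m crank '[[[0,0,-4,-10.6,183],[0,0,-4,-10.6,183],[0,0,-4,-10.6,183],[0,0,-4,-10.6,183],[0,0,-4,-10.6,183],[0,0,-4,-10.6,183],[0,0,-4,-10.6,183],[0,0,-4,-10.6,183],[0,0,-4,-10.6,183],[0,0,-4,-10.6,183],[0,0,0,-10.6,183],[0,0,0,-10.6,183]]]'
cat >> h.py <<'E'
from workcell import bot
from scipy.spatial.transform import Rotation as Ro
def st(goal=None):
    o=bot.get_obs();R=Ro.from_quat(o['tool_rot']).as_matrix();print(o['joint_pos'].round(3),o['eef_pos'].round(4));print(R.round(3))
    yh=np.cross([0,0,1.],R[:,2]);yh/=np.linalg.norm(yh)
    a=R.T@yh; th=np.degrees(np.arctan2(-a[0],a[1]));print('turn to level y (either)',th,(th+360)%360-180)
    if goal is not None: print('rows mm',(R.T@(np.array(goal)-o['eef_pos'])*1000).round(1))
    return o,R
E
python3 -c "from h import *;st((0.58,0.12,0.16))"
```

```text
clock: 8.68
eef_pos: [0.3846, -0.3182, 0.1975]
tool_rot: [0.764, 0.607, 0.131, -0.174]
ft_force: [-0.2, 0.2, 0.6]
grip_width: 0.0241
[-0.856  0.527  0.25   1.642  0.273  0.895] [ 0.3846 -0.3182  0.1975]
[[ 0.229  0.973 -0.012]
 [ 0.882 -0.203  0.425]
 [ 0.411 -0.108 -0.905]]
turn to level y (either) 165.27689004658072 -14.723109953419225
rows mm [416.  105.4 217.8]
```

```bash
python3 -m crank '[[[0,0,0,-7.8,183],[0,0,0,-7.8,183],[0,0,0,0,183]]]'
python3 -c "from h import *;st((0.58,0.13,0.17))"
```

```text
clock: 9.05
eef_pos: [0.3865, -0.3131, 0.1968]
tool_rot: [0.669, 0.711, 0.154, -0.156]
ft_force: [0.6, 0.2, -0.2]
grip_width: 0.0244
[-0.847  0.525  0.244  1.64   0.274  0.615] [ 0.3865 -0.3131  0.1968]
[[-0.057  0.998 -0.016]
 [ 0.903  0.058  0.427]
 [ 0.427  0.01  -0.904]]
turn to level y (either) -178.68693026438993 1.3130697356100711
rows mm [377.5 218.7 210.2]
```

```bash
python3 -m crank '[[[37.5,22,21,0,183],[37.5,22,21,0,183],[37.5,22,21,0,183],[37.5,22,21,0,183],[37.5,22,21,0,183],[37.5,22,21,0,183],[37.5,22,21,0,183],[37.5,22,21,0,183],[37.5,22,20,0,183],[37.5,22,19,0,183],[0,0,0,0,183]]]'
python3 - <<'E'
from h import *
o,R=st((0.578,0.12,0.08))
c=bot.camera('wrist');cv2.imwrite('pics/w4.png',c['img'])
c=bot.camera('scene');cv2.imwrite('pics/s4.png',cv2.resize(c['img'][80:300,230:470],None,fx=3,fy=2.7))
c=bot.camera('top');cv2.imwrite('pics/t4.png',cv2.resize(c['img'][170:290,200:370],None,fx=4,fy=4))
E
```

```text
clock: 10.42
eef_pos: [0.5873, 0.1499, 0.1687]
tool_rot: [0.673, 0.706, 0.151, -0.159]
ft_force: [-0.6, -0.1, -0.2]
grip_width: 0.0242
[0.034 0.479 0.109 1.209 0.443 1.554] [0.5873 0.1499 0.1687]
[[-0.044  0.999 -0.022]
 [ 0.903  0.049  0.428]
 [ 0.428 -0.001 -0.904]]
turn to level y (either) 179.8283113770556 -0.17168862294442988
rows mm [-64.6 -10.7  67.6]
```

View pics/w4.png

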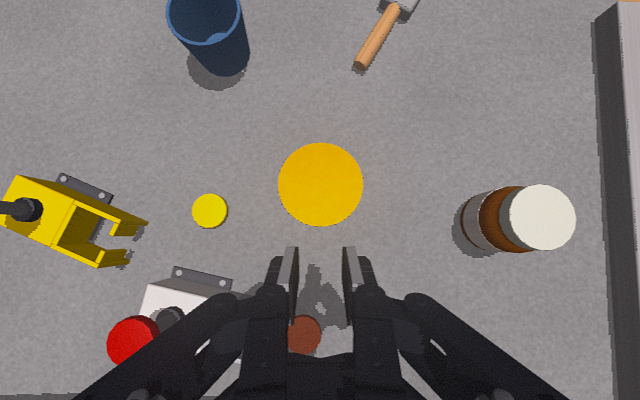

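View pics/s4.png

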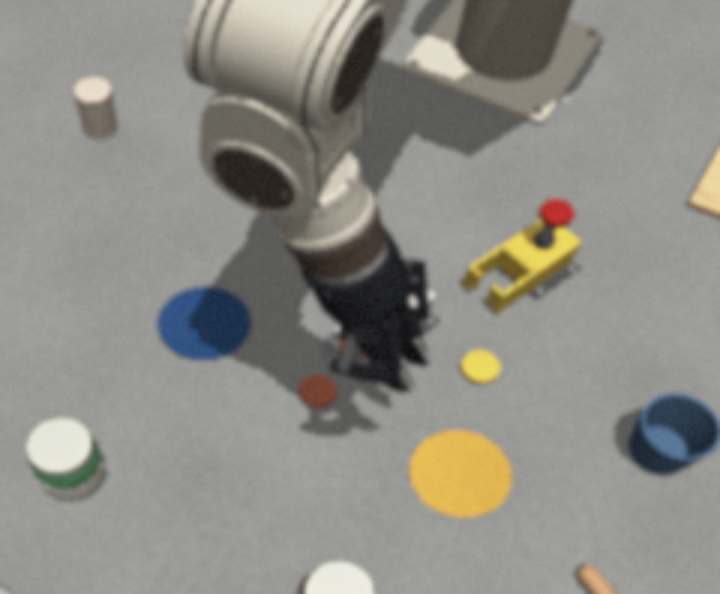

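View pics/t4.png

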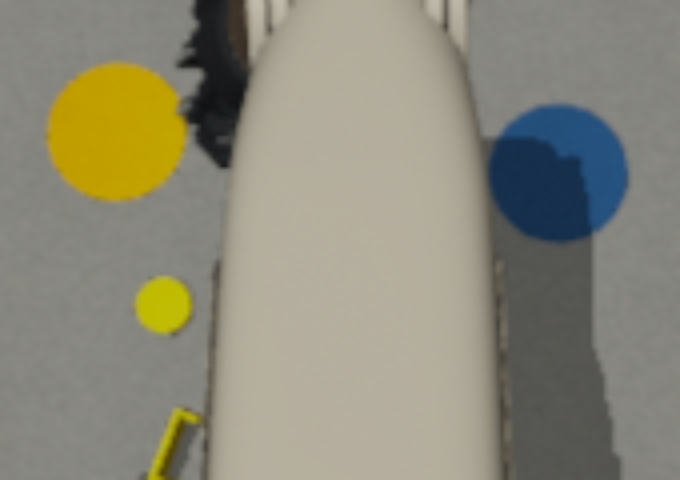

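The wrist view shows the yellow circle centred ahead, and the cookie in shadow between and behind the fingers at (303,333). The fingers straddle the cookie's line. I'll turn a little and descend behind the cookie.

```bash
python3 -m crank '[[[-22,-3.5,23,4.5,183],[-22,-3.5,23,0,183],[0,0,0,0,183]]]'
python3 -c "from h import *;st((0.581,0.125,0.03))"
```

```text
clock: 10.95
eef_pos: [0.5782, 0.1221, 0.1084]
tool_rot: [0.705, 0.675, 0.144, -0.164]
ft_force: [-0.3, 0.1, 0.0]
grip_width: 0.0245
[-0.013  0.513 -0.003  1.08   0.44   1.596] [0.5782 0.1221 0.1084]
[[ 0.048  0.999 -0.018]
 [ 0.904 -0.036  0.427]
 [ 0.425 -0.037 -0.904]]
turn to level y (either) 175.05317789673384 -4.946822103266186
rows mm [-30.6   5.6  72.1]
```

```bash
python3 -m crank '[[[-10,2,24,0,183],[-10,2,24,0,183],[-10,2,23,0,183],[0,0,0,0,183]]]'
python3 - <<'E'
from h import *
o,R=st((0.581,0.122,0.012))
c=bot.camera('wrist');cv2.imwrite('pics/w5.png',c['img'])
c=bot.camera('scene');cv2.imwrite('pics/s5.png',cv2.resize(c['img'][150:260,290:410],None,fx=6,fy=5.4))
E
```

```text
clock: 11.45
eef_pos: [0.5861, 0.1227, 0.0363]
tool_rot: [0.707, 0.673, 0.149, -0.162]
ft_force: [-0.4, -0.1, 0.4]
grip_width: 0.0243
[-0.012  0.598 -0.071  0.916  0.442  1.604] [0.5861 0.1227 0.0363]
[[ 0.051  0.999 -0.007]
 [ 0.903 -0.043  0.428]
 [ 0.427 -0.028 -0.904]]
turn to level y (either) 176.20539135052624 -3.79460864947373
rows mm [-11.3  -4.4  21.7]
```

View pics/w5.png

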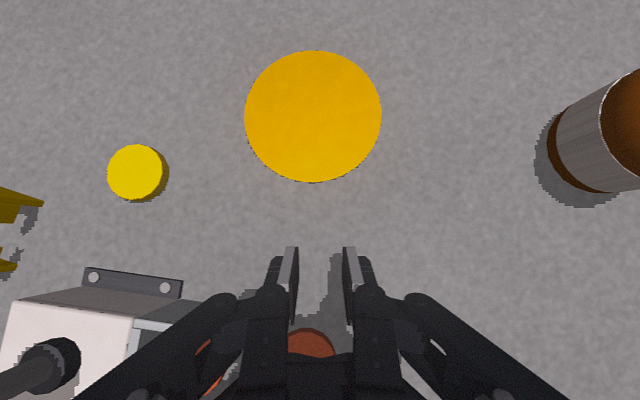

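View pics/s5.png

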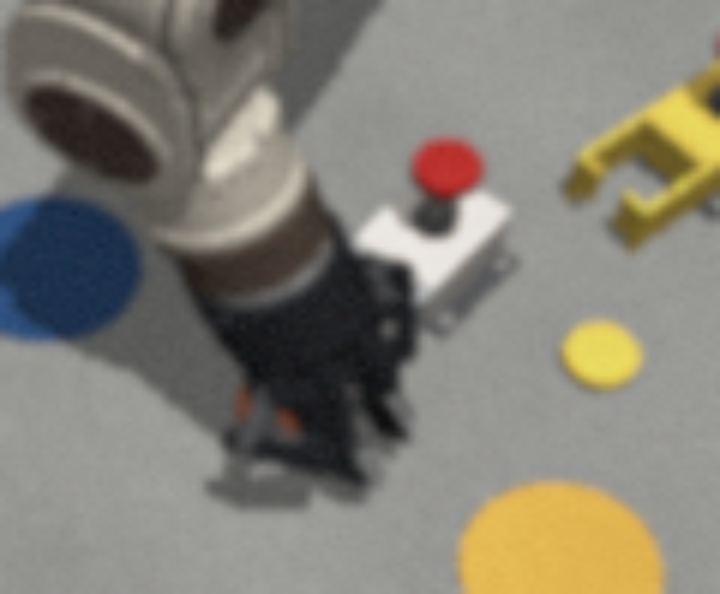

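The cookie sits between the fingers, at about (305,345). The left linkage passes close over the magazine, so I'll measure the gripper parts in tool coordinates from the wrist depth to check clearance.

Run:
```python
from h import *
o,R=st()
c=bot.camera('wrist');T=c['T_tool_cam'];print(T.round(3))
d=c['depth'];v,u=np.nonzero((d>0)&(d<.4));z=d[v,u]
P=np.c_[(u-c['cx'])/c['fx']*z,(v-c['cy'])/c['fy']*z,z]@T[:3,:3].T+T[:3,3]
W=P@R.T+o['eef_pos']
m=(P[:,2]<0.01)&(abs(P[:,1])<.1)&(P[:,0]<.06)&(W[:,2]>.0)
for a in np.arange(-.12,.01,.01):
    k=m&(P[:,2]>=a)&(P[:,2]<a+.01)&(c['img'][v,u].max(1)<90)
    if k.sum()>5: print('toolz %.2f'%a,k.sum(),'y',P[k,1].min().round(4),P[k,1].max().round(4),'x',P[k,0].min().round(4),P[k,0].max().round(4),'Wz',W[k,2].min().round(4))
# fingertip pixels
for uv in((292,250),(350,250),(296,250),(346,250)):
    dd=d[uv[1],uv[0]];p=T[:3,:3]@[(uv[0]-c['cx'])/c['fx']*dd,(uv[1]-c['cy'])/c['fy']*dd,dd]+T[:3,3];print(uv,p.round(4))
```

```text
[-0.012  0.596 -0.068  0.916  0.443  1.604] [0.5881 0.1228 0.0385]
[[ 0.048  0.999 -0.003]
 [ 0.903 -0.042  0.428]
 [ 0.428 -0.023 -0.904]]
turn to level y (either) 176.86917350217544 -3.1308264978245006
[[ 0.    -0.947 -0.322  0.082]
 [ 1.     0.     0.    -0.   ]
 [-0.    -0.322  0.947 -0.144]
 [ 0.     0.     0.     1.   ]]
toolz -0.10 1832 y -0.0631 0.0631 x 0.011 0.0205 Wz 0.1233
toolz -0.09 10402 y -0.0641 0.064 x -0.0022 0.0187 Wz 0.1089
toolz -0.08 8367 y -0.0587 0.0585 x -0.0132 0.0179 Wz 0.0958
toolz -0.07 4478 y -0.0546 0.0535 x -0.0137 0.0176 Wz 0.0872
toolz -0.06 5908 y -0.0489 0.0487 x -0.0137 0.0142 Wz 0.0789
toolz -0.05 1574 y -0.0437 0.0434 x -0.0128 0.0138 Wz 0.0731
toolz -0.04 756 y -0.0571 0.0255 x -0.0634 0.0113 Wz 0.04
toolz -0.03 749 y -0.0993 0.0255 x -0.0807 0.0108 Wz 0.0238
toolz -0.02 1042 y -0.0998 0.0253 x -0.0855 0.011 Wz 0.013
toolz -0.01 487 y -0.1 0.069 x -0.0989 0.0108 Wz 0.0003
toolz -0.00 734 y -0.0982 0.0824 x -0.0909 -0.0328 Wz 0.0
(292, 250) [ 0.01   -0.0147 -0.0082]
(350, 250) [ 0.0102  0.0157 -0.0087]
(296, 250) [ 0.0102 -0.0126 -0.0086]
(346, 250) [ 0.0104  0.0136 -0.0089]
```

At this opening the linkage would pass at only about 47 mm beside the 48 mm magazine, and the tips sit about 8 mm back. Shutting the fingers makes the gripper slimmer and gives a flat pushing face, so I'll do that and measure again.

```bash
python3 -m crank '[[[0,-5,0,0,255],[0,0,0,0,255],[0,0,0,0,255]]]'
python3 - <<'E'
from h import *
o,R=st((0.578,0.120,0.009))
c=bot.camera('wrist');T=c['T_tool_cam'];cv2.imwrite('pics/w6.png',c['img'])
d=c['depth'];v,u=np.nonzero((d>0)&(d<.4));z=d[v,u]
P=np.c_[(u-c['cx'])/c['fx']*z,(v-c['cy'])/c['fy']*z,z]@T[:3,:3].T+T[:3,3]
W=P@R.T+o['eef_pos']
m=(abs(P[:,1])<.1)&(abs(P[:,0])<.022)&(W[:,2]>.015)
for a in np.arange(-.12,.01,.01):
    k=m&(P[:,2]>=a)&(P[:,2]<a+.01)&(c['img'][v,u].max(1)<90)
    if k.sum()>5: print('toolz %.2f'%a,k.sum(),'y',P[k,1].min().round(4),P[k,1].max().round(4),'x',P[k,0].min().round(4),P[k,0].max().round(4),'z',P[k,2].max())
E
```

```text
clock: 11.98
eef_pos: [0.5849, 0.1231, 0.0424]
tool_rot: [0.706, 0.674, 0.153, -0.158]
ft_force: [-0.4, -0.4, -0.9]
grip_width: 0.0004
[-0.012  0.582 -0.082  0.91   0.443  1.604] [0.5849 0.1231 0.0424]
[[ 0.046  0.999  0.002]
 [ 0.903 -0.042  0.428]
 [ 0.428 -0.017 -0.904]]
turn to level y (either) 177.67626997658326 -2.323730023416715
rows mm [-17.4  -6.2  28.8]
toolz -0.10 2047 y -0.0611 0.0609 x 0.011 0.0204 z -0.09000087296884736
toolz -0.09 10821 y -0.0621 0.0618 x 0.0019 0.0186 z -0.08000202814679366
toolz -0.08 9074 y -0.056 0.0555 x -0.0115 0.0178 z -0.07000278057552231
toolz -0.07 4794 y -0.0481 0.0476 x -0.012 0.0174 z -0.0600015762782838
toolz -0.06 5548 y -0.04 0.0404 x -0.0123 0.0139 z -0.05000393846022756
toolz -0.05 1627 y -0.0334 0.0322 x -0.0131 0.014 z -0.0400652129857447
toolz -0.04 550 y -0.0138 0.0133 x -0.0116 0.0114 z -0.0300054079959563
toolz -0.03 402 y -0.0139 0.0134 x 0.005 0.0111 z -0.020022265574423895
toolz -0.02 310 y -0.0136 0.0133 x 0.0055 0.011 z -0.010048961327026179
toolz -0.01 77 y -0.0121 0.0116 x 0.0055 0.0109 z -0.005288610917570963
```

```bash
python3 -m crank '[[[-7,-3,13,0,255],[-5,-2,10,0,255],[0,0,0,0,255]]]'; python3 -c "from h import *;st((0.580,0.118,0.0085))"
```

```text
clock: 12.4
eef_pos: [0.5781, 0.1222, 0.0139]
tool_rot: [0.706, 0.674, 0.152, -0.159]
ft_force: [0.2, 1.0, 0.0]
grip_width: 0.0003
[-0.013  0.609 -0.124  0.844  0.443  1.603] [0.5781 0.1222 0.0139]
[[ 0.046  0.999  0.001]
 [ 0.903 -0.042  0.428]
 [ 0.428 -0.019 -0.904]]
turn to level y (either) 177.42866282019094 -2.5713371798090066
rows mm [-6.1  2.1  3. ]
```

```bash
python3 -m crank '[[[-6,2,3,0,255],[0,0,0,0,255]]]'; python3 -c "
from h import *
o,R=st((0.580,0.100,0.0085));print(o['ft_force'])
c=bot.camera('scene');cv2.imwrite('pics/s7.png',cv2.resize(c['img'][150:260,290:410],None,fx=6,fy=5.4))"
```

```text
clock: 12.65
eef_pos: [0.5798, 0.1178, 0.0077]
tool_rot: [0.706, 0.674, 0.152, -0.159]
ft_force: [-0.2, -0.0, 0.2]
grip_width: 0.0001
[-0.021  0.621 -0.121  0.839  0.443  1.594] [0.5798 0.1178 0.0077]
[[ 0.047  0.999  0.   ]
 [ 0.903 -0.042  0.428]
 [ 0.428 -0.02  -0.904]]
turn to level y (either) 177.3241925438356 -2.6758074561644207
rows mm [-15.7   0.9  -8.3]
[-0.23883454 -0.02551198  0.22491562]
```

View pics/s7.png

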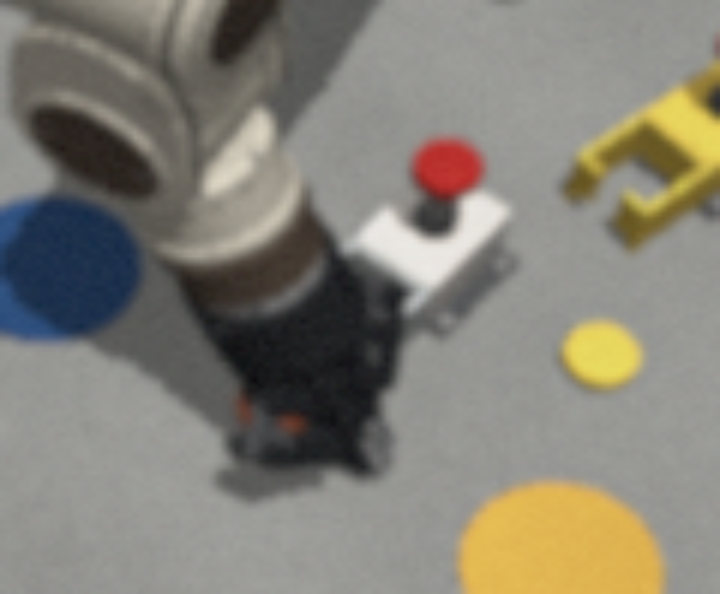

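```bash
python3 -m crank '[[[-9,0,-4.2,0,255],[-9,0,-4.2,0,255],[-9,0,-4.2,0,255],[0,0,0,0,255]]]'; python3 -c "
from h import *
o,R=st((0.578,0.060,0.0085));print(o['ft_force'])"
```

```text
clock: 13.2
eef_pos: [0.5796, 0.0855, 0.0088]
tool_rot: [0.706, 0.673, 0.153, -0.158]
ft_force: [-0.5, 0.1, 0.2]
grip_width: 0.0001
[-0.077  0.624 -0.111  0.869  0.441  1.533] [0.5796 0.0855 0.0088]
[[ 0.046  0.999  0.003]
 [ 0.903 -0.043  0.428]
 [ 0.428 -0.017 -0.904]]
turn to level y (either) 177.67110790209156 -2.328892097908465
rows mm [-23.2  -0.5 -10.6]
[-0.46925071  0.12125823  0.154009  ]
```

```bash
python3 -m crank '[[[-9,-0.3,-4.2,0,255],[-9,-0.3,-4.2,0,255],[-9,-0.3,-4.2,0,255],[0,0,0,0,255]]]'
python3 - <<'E'
from h import *
o,R=st((0.575,0.020,0.0085));print(o['ft_force'])
c=bot.camera('scene');cv2.imwrite('pics/s8.png',cv2.resize(c['img'][150:260,290:410],None,fx=6,fy=5.4))
c=bot.camera('wrist');cv2.imwrite('pics/w8.png',c['img'])
E
```

```text
clock: 13.7
eef_pos: [0.5774, 0.0535, 0.0088]
tool_rot: [0.706, 0.673, 0.153, -0.158]
ft_force: [0.2, 0.4, -0.0]
grip_width: 0.0004
[-0.132  0.63  -0.1    0.9    0.439  1.473] [0.5774 0.0535 0.0088]
[[ 0.046  0.999  0.003]
 [ 0.903 -0.043  0.428]
 [ 0.428 -0.017 -0.904]]
turn to level y (either) 177.7264780135279 -2.273521986472133
rows mm [-30.5  -1.  -14.1]
[ 0.24896488  0.44262739 -0.03140569]
```

View pics/s8.png

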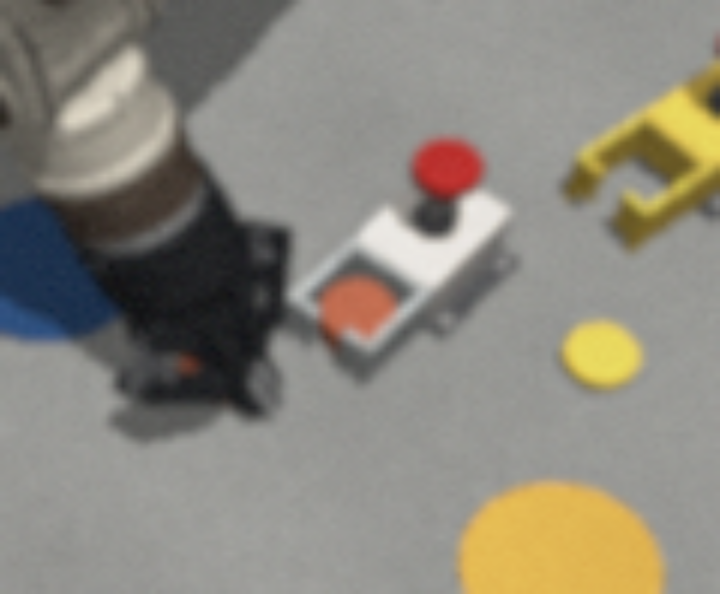

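View pics/w8.png

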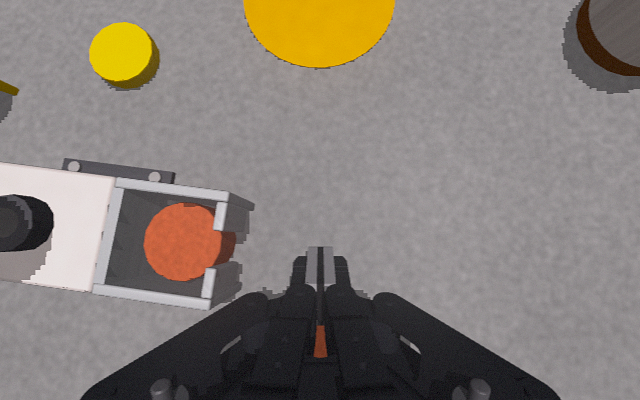

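The cookie shows at (320,340) in the gap in front of the fingers and is moving with them. The dispenser is undisturbed, with its stack inside. I'll carry on.

```bash
python3 -m crank '[[[-9,-0.5,-4.2,0,255],[-9,-0.5,-4.2,0,255],[-9,-0.5,-4.2,0,255],[-9,-0.5,-4.2,0,255],[-9,-0.5,-4.2,0,255],[-9,-0.5,-4.2,0,255],[0,0,0,0,255]]]'
python3 - <<'E'
from h import *
o,R=st((0.57,-0.059,0.0085));print(o['ft_force'])
c=bot.camera('scene');cv2.imwrite('pics/s9.png',cv2.resize(c['img'][150:260,270:390],None,fx=6,fy=5.4))
E
```

```text
clock: 14.68
eef_pos: [0.5716, -0.0093, 0.0087]
tool_rot: [0.705, 0.674, 0.153, -0.158]
ft_force: [0.3, -0.5, 0.6]
grip_width: -0.0001
[-0.24   0.648 -0.067  0.965  0.431  1.353] [ 0.5716 -0.0093  0.0087]
[[ 0.045  0.999  0.003]
 [ 0.902 -0.042  0.429]
 [ 0.429 -0.017 -0.903]]
turn to level y (either) 177.7908762673722 -2.2091237326278588
rows mm [-45.    0.5 -21.2]
[ 0.30671264 -0.51710974  0.61311183]
```

View pics/s9.png

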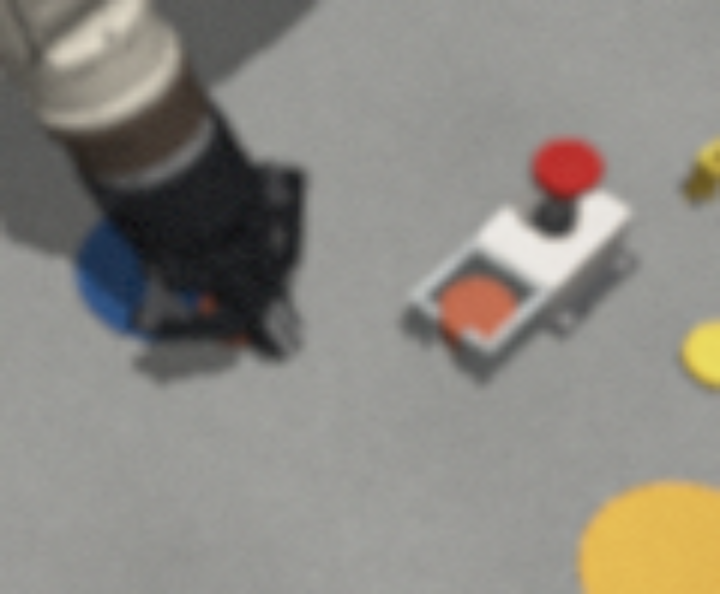

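```bash
python3 -m crank '[[[-9,0,-4.2,0,255],[-9,0,-4.2,0,255],[-9,0,-4.2,0,255],[-9,0,-4.2,0,255],[-4,0,-2,0,255],[0,0,0,0,255]]]'; python3 -m crank '[[[6,0,3,0,255],[10,0,5,0,255],[20,0,-10,0,255],[20,0,-40,0,255],[20,0,-40,0,255],[0,0,0,0,255]]]'
python3 - <<'E'
from h import *
o,R=st();print(o['ft_force'])
for n in('scene','top'):
  c=bot.camera(n);cv2.imwrite(f'pics/{n}10.png',c['img'] if n=='top' else cv2.resize(c['img'][150:260,270:390],None,fx=6,fy=5.4));np.savez(n+'10.npz',**c)
  for nm,lo,hi,z in(('terra',(3,90,50),(13,210,255),.01),('blue',(100,120,40),(114,255,255),0)):
   for ce,a in blobs(c['img'],lo,hi,20):
    p=ray(c,*ce,z)
    if .45<p[0]<.75 and abs(p[1])<.2: print(nm,z,ce,a,p.round(4))
E
```

```text
clock: 15.48
eef_pos: [0.5697, -0.0559, 0.0086]
tool_rot: [0.705, 0.674, 0.153, -0.158]
ft_force: [0.3, 0.1, 0.1]
grip_width: -0.0001
clock: 16.23
eef_pos: [0.5725, -0.0154, 0.1212]
tool_rot: [0.703, 0.676, 0.153, -0.159]
ft_force: [-0.3, -0.4, -1.0]
grip_width: -0.0
[-0.25   0.531  0.061  1.217  0.43   1.336] [ 0.5725 -0.0154  0.1212]
[[ 0.04   0.999  0.001]
 [ 0.902 -0.036  0.43 ]
 [ 0.43  -0.016 -0.903]]
turn to level y (either) 177.83773198497886 -2.162268015021141
[-0.314225   -0.35014604 -1.00638456]
terra 0.01 [296.9 200.6] 100 [ 0.5658 -0.0883  0.01  ]
terra 0.01 [348.7 206.3] 114 [0.4994 0.061  0.01  ]
blue 0 [297.3 201.6] 310 [ 0.5638 -0.0886  0.    ]
terra 0.01 [338.7 212. ] 73 [ 0.5557 -0.0906  0.01  ]
terra 0.01 [282.2 227.6] 169 [0.5105 0.0685 0.01  ]
blue 0 [333.3 222.2] 123 [ 0.5277 -0.0756  0.    ]
```

View pics/scene10.png

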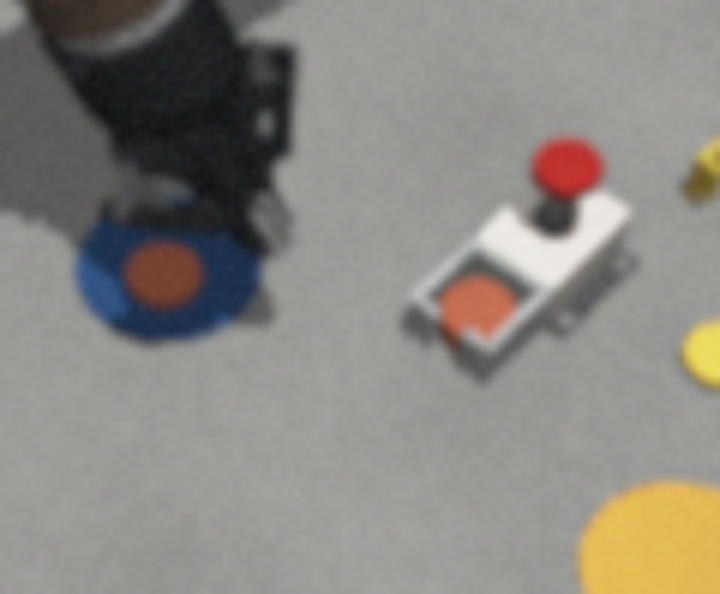

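The picture shows the cookie flat at (163,275), wholly inside the blue circle. I'll clear the arm and take a full view before handing in.

```bash
python3 -m crank '[[[30,0,-50,0,255],[40,0,-20,0,255],[40,0,-20,0,255],[0,0,0,0,255],[0,0,0,0,255]]]'
python3 - <<'E'
from h import *
c=bot.camera('scene');cv2.imwrite('pics/s11.png',c['img'])
for nm,lo,hi,z in(('terra',(3,90,50),(13,210,255),.01),('blue',(100,120,40),(114,255,255),0)):
   for ce,a in blobs(c['img'],lo,hi,20):
    p=ray(c,*ce,z)
    if .45<p[0]<.75 and abs(p[1])<.2: print(nm,z,ce,a,p.round(4))
E
```

```text
clock: 16.95
eef_pos: [0.571, 0.0489, 0.2418]
tool_rot: [0.705, 0.674, 0.146, -0.168]
ft_force: [-0.8, -0.4, 0.1]
grip_width: -0.0002
terra 0.01 [297.  200.5] 98 [ 0.5654 -0.0882  0.01  ]
terra 0.01 [348.9 206.2] 111 [0.4988 0.0613 0.01  ]
blue 0 [298.  198.9] 420 [ 0.5544 -0.092   0.    ]
```

View pics/s11.png

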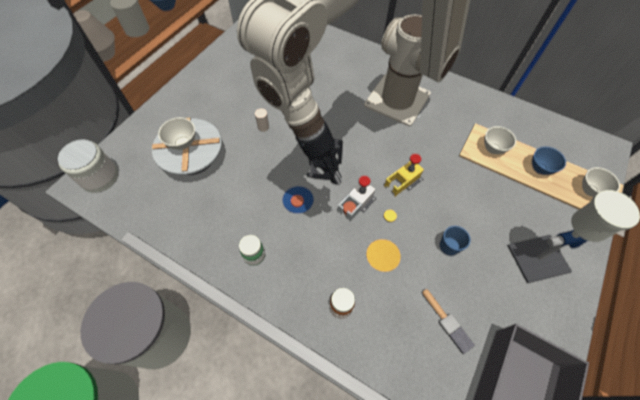

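The cookie is at (297,200), inside the blue circle, about 10 mm off centre where up to 30 mm is allowed. The post, bowl, jars, cup, brush and yellow items stand where they were.

```bash
python3 -c "
from workcell import bot
print(bot.job_done())"
```

```text
the job is handed in; nothing more can be done
None
```

The job is done and handed in, with the robot clock at about 17 s of the 51 s allowed. I pressed the red plunger once onto its stop and released it, and one cookie came out. I then pushed it about 0.145 m with the shut fingertips into the blue circle.

**Cookie position:** my last scene-camera check puts the cookie at about (0.565, −0.088). The circle's centre is at about (0.555, −0.092), so the cookie is about 11 mm off centre with 30 mm allowed. It lies flat and wholly inside the circle. The top camera, partly blocked by the arm, read (0.556, −0.091).

**Plunger:** it is back up, the other cookies are still in the dispenser, and everything else looks unmoved. The plunger met its stop at about 41 N on the fingertips, well under the 120 N wrist limit.

**What went wrong:** one turn drove joint 6 to the end of its range. It read 3.141 against the stated 3.14, which looks like the clipped limit, but I can't rule out that it counts as passing the range. That swung the arm aside and left the tool leaning about 25°. It touched nothing, but I couldn't straighten it with the moves available, so I pushed the cookie with the tool leaning.

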